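Index the radio turntable on by one notch

ROBOT

A 6-joint arm with a two-finger parallel gripper is mounted at the origin on the work surface. World frame = base frame: x ahead of the robot, y to its left, z up, the work surface at z = 0. Lengths are in m, angles in rad, forces in N, time in s.
With the tool pointing down it reaches from about 0.375 to 0.9 m from the base axis. Payload 3.1 kg.
Tool frame: the origin (TCP) lies midway between the tips of the shut fingers; the grasp point (between the pads) lies 19 mm behind it (manip.grasp_offset is the distance from the TCP to the grasp point, in m); z points along the fingers, y is the line along which they close (so a half turn about z gives the same grasp; the last joint's range is limited). The gripper opens to 85 mm and grips with 20 to 120 N. Pads are 22 mm wide; open, the fingers measure 114 mm over their backs; the gripper's body (76 mm by 85 mm) begins 54 mm behind the grasp point. The pads swing forward as they close: fully open they stand 13 mm farther back than shut.
Start: joints at [-1.395, 0.527, 1.433, -0, 1.181, -0.178], TCP at [0.217, -0.586, 0.231] pointing down, gripper open.
Joint ranges: [-3.08, 3.08], [-0.75, 2.2], [0.22, 2.44], [-1.43, 4.57], [0, 2.65], [-2.85, 2.85]. Speed limits (rad/s): [2.79, 2.79, 3.14, 3.14, 3.14, 3.14].

INTERFACE

Orientations are given as a unit quaternion [x, y, z, w].
In Python, from station import sensors, cams, order, manip gives the robot as it stands.
- The arm moves only by the tool move_arm, never from a script. Its argument "targets" is a list of rows, each an object of numbers: "dx", "dy", "dz": the shift along the world's x, y, z normalised to -1 to 1, where 1 is 25 mm; "rx", "ry", "rz": the turn, a rotation vector about the world's x, y, z normalised to -1 to 1, where 1 is 30 degrees. A call has exactly 10 rows; each row shifts and turns the commanded pose from where the row before left it; what a row does not reach is not made up. A row lasts 1/8 s, in which the tool goes at most 62.5 mm and 10.7 degrees, less where a joint would pass 70% of its speed; a pose out of reach is approached as far as the arm can. A call with a number of a shift or a turn outside -1 to 1 is refused whole. A call with a gripper value outside its range is refused whole. "claw" is the opening in per cent of the stroke, from 0 (shut) to 100 (fully open), set as the call begins (left out, the last holds). The fingers move at their own pace and stop on an object; "newtons" is the grip in N (left out, the last holds). Time passes only in rows, so rows that do not move let the fingers close, or fill a call up. It gives the time, the measured TCP pose, the force, the opening and the grip force at its end, in the units of the state.
- sensors.sense(): the state, without advancing time (a new reading comes with each control period).
- cams.snapshot(name): name is "side" or "top"; returns the picture (384x512x3 uint8, red, green, blue); there is no depth.
- cams.camera_model(name): a dict with "fx", "fy", "cx", "cy" (pixels), "extrinsics" (4x4, takes a point from world to camera coordinates). Camera axes: x right, y down, z forward; pixel columns grow to the right and rows downward; lengths in m; the calibration is good to about 2 mm. A picture is of the moment at which its call begins. camera_model takes no time and is no camera call.
- order.sign_off(): hands the job in; it is judged then, once.
The state is a dict: "t": time; "q": joint angles; "qd": joint speeds; "tau": joint torques, N m; "tcp_pos": TCP position; "tool_rot": TCP orientation; "force": force on the tool from outside, world axes, zero at the start; "ft_torque": the same for the moment, N m; "finger_gap": opening from 0.0 (shut) to 1.0 (fully open); "gripper_force": force on a finger pad.
Only numpy, scipy, OpenCV 4.12 (cv2) and the standard library are available. Lean on these libraries where they do the work, as an engineer would, in place of code of your own. Each camera call takes 0.05 s, during which the arm holds its last target. There are 200 camera calls.

TASK

Turn the car radio's turntable on to its next notch, counter-clockwise as seen from above: press the plunger gently down with a fingertip from above to free it, swing it round with the plate, then let go so that it springs fully up in that next notch; do not go past that notch or turn the plate the other way. Do not grip or lift anything: the radio and the little dish ride round on the plate, and the other things on the desk stay where they are.

Things in the scene. Friction and masses are not known exactly. Their poses are not given: they have to be found in the camera images.
- index_base: Round grey base of the turntable, fixed to the desk, 300 mm across; origin on the desk under the turning axis (vertical, +z). The rotating round aluminium plate (232 mm across, top 56 mm above the desk) stands inside a dark steel index ring (top 45 mm above the desk) that has 8 notches, 45 degrees apart and 12 mm wide, open towards the plate. At joint turntable = 0 the plunger lies on the base's -x axis.
- plate_centre (a point): Centre of the rotating plate's upper face, on the turning axis, 56 mm above the desk; its axes turn with the plate and the plunger lies along its -x axis.
- turntable (a joint): Angle of the plate in rad, 0 at the start (locked in a notch, about 0.02 rad of play either way), growing counter-clockwise seen from above; the next notch is at 0.785. Bearing friction is about 0.12 N m; it stays where it is left. The plate turns only while the plunger is pressed far enough, or while the plunger's lug is caught under the ring between two notches.
- plunger (a joint): How far the plunger is pressed down, in m: 0 = fully up, 0.013 = stop. It slides vertically on a spring (about 3 N at the start of travel, 6 N at the stop). Its side lug sits in a notch of the ring when up; it is clear of the ring from 0.009 on, so 0.011 is a good depth. Released between notches it stays about 0.009 down under the ring, and springs up by itself when it comes to a notch. In a notch it reads 0 to 0.001.
- plunger_top (a point): Centre of the flat top of the plunger's head: a black round head 36 mm across and 12 mm thick on a steel stem on the plate, 104 mm from the turning axis, near the plate's edge; its top is 86 mm above the desk when up. It turns with the plate, and goes down as it is pressed. A fingertip pressing on it drags the plate along by friction. More than about 35 N on it counts as ramming or gripping.
- radio: Car radio, a steel box with black front, 100 mm (x) x 178 mm (y) x 50 mm high, roughly 0.9 kg, loose in a cradle of low corner blocks on the plate, its front towards the plunger; origin at the centre of its underside, on the plate. Its top is 106 mm above the desk, and its front face is 54 mm from the plunger's axis.
- screw_dish: Small round steel dish, 44 mm across, 18 mm high, standing loose on the plate on the other side of the radio; origin at the centre of its underside.
- multimeter: Bystander: orange hand-held multimeter, 160 x 78 x 34 mm, lying on the desk.
- screwdriver: Bystander: screwdriver lying on the desk.
- trim_frame: Bystander: flat black rectangular trim frame, 72 x 190 x 10 mm, lying on the desk.
- mug: Bystander: white mug, 80 mm across, 95 mm high.
- spare_radio: Bystander: a second, deeper car radio on the desk, 150 x 178 x 50 mm.
- parts_tray: Bystander: grey divided tray, 120 x 180 x 35 mm.

How it is judged:
On the way, in this order (a step that is already met when the one before it is completed fails the run):
1. the plunger is pressed in while the plate is still at its first notch (value of joint plunger above 0.004 m and value of joint turntable between -0.1 and 0.1 rad), for 0.05 s.
2. the plate is swung between the two notches with the plunger down (value of joint plunger above 0.006 m and value of joint turntable between 0.3 and 0.7 rad), for 0.05 s.
3. the plunger has sprung up in the next notch (value of joint turntable between 0.7454 and 0.8254 rad and value of joint plunger below 0.002 m), for 0.2 s.
At the end, for the whole second after the job is handed in: The plate stands at the next notch counter-clockwise (0.785 rad, within 0.04), at rest, with the plunger fully up (within 2 mm); the radio still lies flat in its cradle (within 8 mm of the plate's centre) and the dish stands on the plate (all of step 3 and velocity of joint turntable between -0.05 and 0.05 rad/s and linear speed of radio below 0.02 m/s and horizontal distance between radio and plate_centre below 0.008 m and z of each of radio, screw_dish in the frame of plate_centre below 0.006 m and angle between radio's own z axis and vertical below 0.06 rad and horizontal distance between screw_dish and plate_centre below 0.115 m and angle between screw_dish's own z axis and vertical below 0.15 rad); the robot touches nothing.
It fails at once if the plate is turned the wrong way, or past the next notch (value of joint turntable below -0.12 rad or value of joint turntable above 0.9054 rad).
It fails at once if the plunger is rammed or gripped (over 35 N) (contact force between the fingers and plunger above 35 N).
It fails at once if the radio or the dish is lifted off the plate or tipped (z of any of radio, screw_dish in the frame of plate_centre above 0.012 m or angle between radio's own z axis and vertical above 0.15 rad or angle between screw_dish's own z axis and vertical above 0.4 rad).
It fails at once if another thing on the desk is displaced by more than 30 mm (distance of any of multimeter, screwdriver, trim_frame, mug, spare_radio, parts_tray from where it was at the start of the episode above 0.03 m).
It also fails if it takes over 40 s, if anything falls off the work surface, if the arm or the gripper's body presses on something with over 40 N, if the wrist force passes 120 N, or if a joint passes its speed limit or range.

## Working session

There is one attempt and no reset: what is moved stays moved. The work goes in short steps, Python scripts to look and compute and a tool call to move; the robot and the scene stay as the last step left them, time stands still between calls to the robot, and variables do not carry over. Pictures are saved under pics/ and viewed, at most 10 in all, crops included, and the job is handed in when it is done.

Besides the shell and the picture viewer there is one more tool, called after ">>>" as a command line: name --argument value ..., lists and objects as JSON in quotes. move_arm: Moves the arm, as the interface text tells. Scaled input: -1 to 1 covers 25 mm each way for a shift and 30 degrees each way for a turn. Its arguments: {"type":"object","properties":{"targets":{"type":"array"},"claw":{"type":"number"},"newtons":{"type":"number"}},"required":["targets"]}

```bash
mkdir -p pics; python3 - <<'E'
from station import sensors, cams
import cv2,numpy as np
for n in("top","side"):
    im=cams.snapshot(n); cv2.imwrite(f"pics/{n}0.png",im[:,:,::-1])
    m=cams.camera_model(n); print(n,m["fx"],m["fy"],m["cx"],m["cy"],np.round(m["extrinsics"],3).tolist())
print(sensors.sense())
E
```

```text
top 428.90991413906147 428.90991413906147 252.08257814879735 193.3636511887702 [[0.029, -0.999, -0.015, 0.036], [-0.99, -0.027, -0.139, 0.547], [0.138, 0.018, -0.99, 1.223], [0.0, 0.0, 0.0, 1.0]]
side 495.65434383551536 495.65434383551536 261.1747888101488 196.81038807165018 [[-0.7, -0.714, -0.017, 0.425], [-0.447, 0.457, -0.769, 0.285], [0.557, -0.531, -0.639, 1.438], [0.0, 0.0, 0.0, 1.0]]
{'t': 0.1, 'q': array([-1.39549427e+00,  5.28393344e-01,  1.43376876e+00, -3.70597095e-06,
        1.18136847e+00, -1.78509267e-01]), 'qd': array([ 0.00080509, -0.00049078,  0.00030488,  0.00057971,  0.00036735,
        0.00087989]), 'tau': array([ 7.30137776e-05, -4.43303490e+01, -1.78585678e+01, -2.00907480e-04,
        3.86893153e-03,  2.42360994e-05]), 'tcp_pos': array([ 0.21645655, -0.58564715,  0.2304208 ]), 'tool_rot': array([ 9.84392373e-01,  1.75984990e-01, -1.59740270e-07, -9.68958100e-04]), 'force': array([-0.90128521, -0.56130557,  0.02550011]), 'ft_torque': array([-0.03272296, -0.00995369,  0.0112152 ]), 'gripper_force': 0.0, 'finger_gap': 0.9973083087816688}
```

View pics/top0.png

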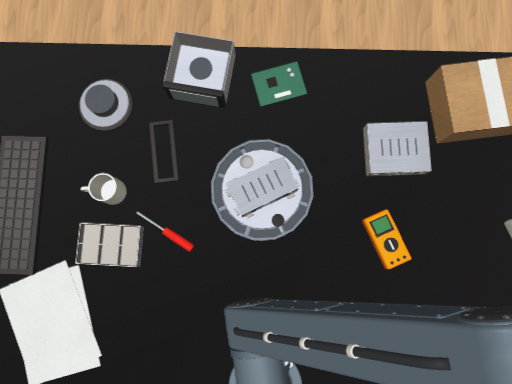

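View pics/side0.png

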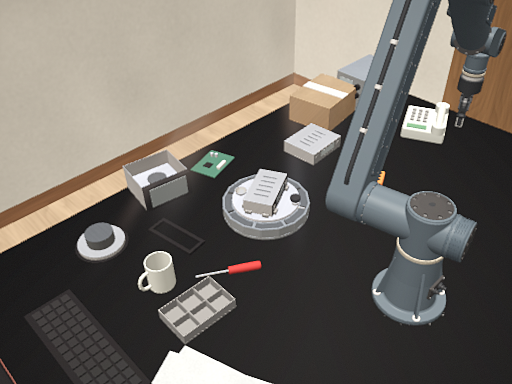

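The top view shows the turntable centred near (262,190), with the black plunger head at (278,220) and the dish at (247,162). The side view shows the head at (295,198). Next I measure these.

```bash
cat > h.py <<'E'
import numpy as np,cv2
from station import cams,sensors
def ray(n,u,v,z):
    m=cams.camera_model(n);E=np.array(m["extrinsics"]);R,t=E[:3,:3],E[:3,3]
    c=-R.T@t; d=R.T@np.array([(u-m["cx"])/m["fx"],(v-m["cy"])/m["fy"],1]); return c+d*(z-c[2])/d[2]
def proj(n,p):
    m=cams.camera_model(n);E=np.array(m["extrinsics"]);q=E[:3,:3]@p+E[:3,3]
    return np.array([m["fx"]*q[0]/q[2]+m["cx"],m["fy"]*q[1]/q[2]+m["cy"]])
def blob(mask,box,near):
    x0,y0,x1,y1=box;k=np.zeros_like(mask);k[y0:y1,x0:x1]=mask[y0:y1,x0:x1]
    n,l,s,c=cv2.connectedComponentsWithStats(k)
    i=1+np.argmin(np.hypot(*(c[1:]-near).T)+1e3*(s[1:,4]<25)); return c[i],s[i]
E
python3 - <<'E'
from h import *
im=cv2.imread("pics/top0.png");g=im.max(2)
# outer outline of turntable
m=(g>45).astype(np.uint8);k=np.zeros_like(m);k[130:250,203:322]=m[130:250,203:322]
cs=max(cv2.findContours(k,cv2.RETR_EXTERNAL,cv2.CHAIN_APPROX_NONE)[0],key=cv2.contourArea)
pts=cv2.convexHull(cs)[:,0].astype(float)
for z in (0,.03,.045):
    w=np.array([ray("top",*p,z)[:2] for p in pts]); (c,r)=cv2.minEnclosingCircle((w*1000).astype(np.float32)); A=np.c_[2*w,np.ones(len(w))];s=np.linalg.lstsq(A,(w**2).sum(1),rcond=None)[0]
    print("base",z,c,r,s[:2],np.sqrt(s[2]+s[:2]@s[:2]))
# plate: bright
m=(g>170).astype(np.uint8);k=np.zeros_like(m);k[140:240,213:312]=m[140:240,213:312]
cs=max(cv2.findContours(k,cv2.RETR_EXTERNAL,cv2.CHAIN_APPROX_NONE)[0],key=cv2.contourArea)
w=np.array([ray("top",*p,.056)[:2] for p in cs[:,0]]);print("plate",cv2.minEnclosingCircle((w*1000).astype(np.float32)))
for n,box,near in(("top",(266,208,290,232),(278,220)),("side",(284,188,306,208),(295,198))):
    im=cv2.imread(f"pics/{n}0.png");m=(im.max(2)<60).astype(np.uint8)
    c,s=blob(m,box,near);print(n,c,s,ray(n,*c,.086),ray(n,*c,.082))
E
python3 - <<'E'
import cv2,numpy as np
a=cv2.imread("pics/top0.png")[130:250,200:325];b=cv2.imread("pics/side0.png")[160:245,215:320]
a=cv2.resize(a,(400,384),interpolation=0);b=cv2.resize(b,(400,384),interpolation=0)
cv2.imwrite("pics/c0.png",np.hstack([a,b]))
E
```

```text
base 0 (567.2120361328125, 23.9461612701416) 158.68356323242188 [0.56711936 0.02413946] 0.15744911858574828
base 0.03 (562.6549682617188, 24.048507690429688) 154.98631286621094 [0.56256445 0.02423727] 0.15378059505397101
base 0.045 (560.3764038085938, 24.099674224853516) 153.13766479492188 [0.56028699 0.02428618] 0.15194633328808355
plate ((559.3212890625, 24.36069107055664), 116.67969512939453)
top [279.33333333 218.56862745] [275 214   8  11  51] [ 0.47011425 -0.02770353  0.086     ] [ 0.47044211 -0.02789009  0.082     ]
side [294.71428571 200.35714286] [291 199   9   3  14] [ 0.45558559 -0.00855813  0.086     ] [ 0.45872086 -0.01212434  0.082     ]
```

View pics/c0.png

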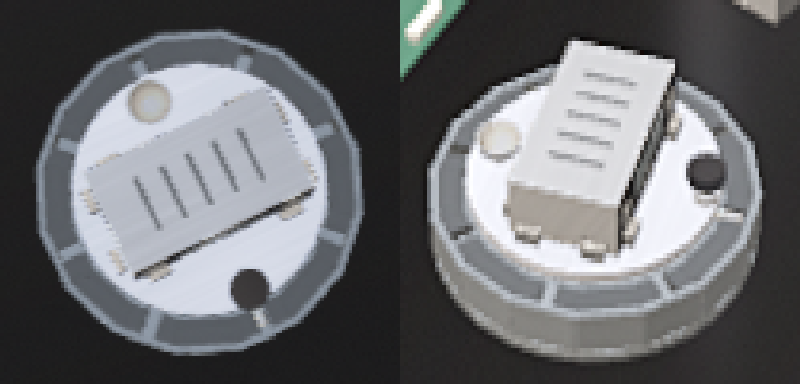

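The crop shows the head at crop (250,288), which is top pixel (278,220), and crop (707,172), which is side pixel (295.5,198). Its stub points outward to a notch.

```bash
python3 - <<'E'
from h import *
C=np.array([.5595,.0243])
for n,box,near in(("top",(264,206,292,233),(278,220)),("side",(286,188,306,208),(295.5,198))):
    im=cv2.imread(f"pics/{n}0.png")
    for th in(50,70,100):
        c,s=blob((im.max(2)<th).astype(np.uint8),box,near);p=ray(n,*c,.084);d=p[:2]-C
        print(n,th,c,s,p,np.hypot(*d),np.degrees(np.arctan2(d[1],d[0])))
for n,u in(("top",(277.8,219.7)),("side",(295.3,197.9))):
    p=ray(n,*u,.084);d=p[:2]-C;print(n,p,np.hypot(*d),np.degrees(np.arctan2(d[1],d[0])))
# radio top: front edge direction, corners in the crop
q=[(135+0,272),(313,187)]; w=[ray("top",200+x/3.2-.5,130+y/3.2-.5,.106)[:2] for x,y in q];d=w[1]-w[0];print("radio edge",np.hypot(*d),np.degrees(np.arctan2(d[1],d[0])))
q=[(x,y) for x,y in((152,320),(262,320),(333,237),(67,145),(138,68),(322,130))]
for x,y in q:
    p=ray("top",200+x/3.2-.5,130+y/3.2-.5,.045)[:2]-C;print("notch",np.degrees(np.arctan2(p[1],p[0])),np.hypot(*p))
E
```

```text
top 50 [290.5 232. ] [290 232   2   1   2] [ 0.43356511 -0.05973731  0.084     ] 0.1513996874804443 -146.28451538456912
top 70 [277.3627451  219.90196078] [272 214  11  13 102] [ 0.46637523 -0.02234869  0.084     ] 0.10415528571202627 -153.3924865465548
top 100 [278. 221.] [272 214  15  19 136] [ 0.46334168 -0.02419983  0.084     ] 0.10769705414820954 -153.23477670311829
side 50 [294.11111111 200.44444444] [291 199   8   3   9] [ 0.45827719 -0.00861328  0.084     ] 0.10643937582360503 -161.98771699923236
side 70 [294.5        199.30769231] [291 195   9   7  26] [ 0.46132555 -0.01383172  0.084     ] 0.10531975849484296 -158.77344280679495
side 100 [295.1 197.9] [290 194  11   9  70] [ 0.4648414  -0.02060929  0.084     ] 0.10477163496016866 -154.61873220516745
top [ 0.46697717 -0.02356276  0.084     ] 0.10416965529348524 -152.64713091625487
side [ 0.46436497 -0.02107524  0.084     ] 0.10540202553161526 -154.50090271178638
radio edge 0.17136758068050606 -62.769752082989555
notch 162.11139269462333 0.12641671432090124
notch -152.77013682809448 0.13212047663028434
notch -108.08092056499851 0.12987456256083715
notch 72.61717266105614 0.12790364887917985
notch 27.69089224063002 0.12701139446361512
notch -62.461574170386015 0.1264375933726495
```

Head, radius (0.104 m) and notch spacing all agree: centre (0.5595, 0.0243), plunger at -152.6°, so (0.467, -0.0236). The goal is (0.528, -0.0748). I move over the head with the fingers shut.

>>> move_arm --targets '[{"dx":0.4,"dy":0.9},{"dx":0.4,"dy":0.9},{"dx":0.4,"dy":0.9},{"dx":0.4,"dy":0.9},{"dx":0.4,"dy":0.9},{"dx":0.4,"dy":0.9},{"dx":0.4,"dy":0.9},{"dx":0.4,"dy":0.9},{"dx":0.4,"dy":0.9},{"dx":0.4,"dy":0.9}]' --claw 0

```text
schema error: expected keys dx, dy, dz, rx, ry, rz
```

>>> move_arm --targets '[{"dx":0.4,"dy":0.9},{"dx":0.4,"dy":0.9},{"dx":0.4,"dy":0.9},{"dx":0.4,"dy":0.9},{"dx":0.4,"dy":0.9},{"dx":0.4,"dy":0.9},{"dx":0.4,"dy":0.9},{"dx":0.4,"dy":0.9},{"dx":0.4,"dy":0.9},{"dx":0.4,"dy":0.9}]'

```text
schema error: expected keys dx, dy, dz, rx, ry, rz
```

>>> move_arm --targets '[{"dx":0.4,"dy":0.9,"rz":0.04},{"dx":0.4,"dy":0.9,"rz":0.04},{"dx":0.4,"dy":0.9,"rz":0.04},{"dx":0.4,"dy":0.9,"rz":0.04},{"dx":0.4,"dy":0.9,"rz":0.04},{"dz":-0.8,"rz":0.04},{"dz":-0.8},{"dz":-0.8},{"dz":-0.8},{"dz":-0.8}]'

```text
schema error: expected keys dx, dy, dz, rx, ry, rz
```

```bash
python3 - <<'E'
from h import *
s=sensors.sense();print(s["t"],s["tcp_pos"],s["force"],s["q"],s["finger_gap"])
a=cams.snapshot("top")[130:250,200:325];b=cams.snapshot("side")[140:225,235:340]
f=lambda x:cv2.resize(x,(400,384),interpolation=0)
cv2.imwrite("pics/c1.png",np.hstack([f(a),f(b)])[:,:,::-1])
E
```

```text
0.1 [ 0.21645655 -0.58564715  0.2304208 ] [-0.90128521 -0.56130557  0.02550011] [-1.39549427e+00  5.28393344e-01  1.43376876e+00 -3.70597095e-06
  1.18136847e+00 -1.78509267e-01] 0.9973083087816688
```

View pics/c1.png

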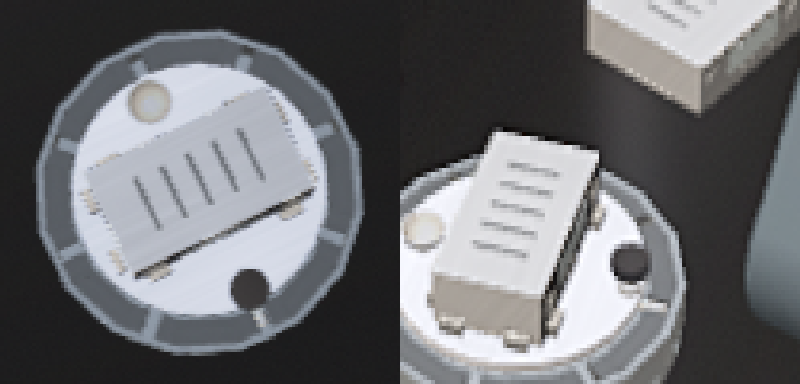

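The calls were refused because every row needs all six keys. The picture is unchanged: the head is still at crop (250,288) and the arm has not moved.

>>> move_arm --targets '[{"dx":0.4,"dy":0.9,"dz":0,"rx":0,"ry":0,"rz":0},{"dx":0.4,"dy":0.9,"dz":0,"rx":0,"ry":0,"rz":0},{"dx":0.4,"dy":0.9,"dz":0,"rx":0,"ry":0,"rz":0},{"dx":0.4,"dy":0.9,"dz":0,"rx":0,"ry":0,"rz":0},{"dx":0.4,"dy":0.9,"dz":0,"rx":0,"ry":0,"rz":0},{"dx":0.4,"dy":0.9,"dz":0,"rx":0,"ry":0,"rz":0},{"dx":0.4,"dy":0.9,"dz":0,"rx":0,"ry":0,"rz":0},{"dx":0.4,"dy":0.9,"dz":0,"rx":0,"ry":0,"rz":0},{"dx":0.4,"dy":0.9,"dz":0,"rx":0,"ry":0,"rz":0},{"dx":0.4,"dy":0.9,"dz":0,"rx":0,"ry":0,"rz":0}]' --claw 0

```text
t: 1.45
tcp_pos: [0.3172, -0.3598, 0.2314]
tool_rot: [0.984, 0.176, 0.0, 0.0]
force: [0.8, -0.1, 0.4]
finger_gap: -0.002
gripper_force: 0.0
```

>>> move_arm --targets '[{"dx":0.4,"dy":0.9,"dz":0,"rx":0,"ry":0,"rz":0},{"dx":0.4,"dy":0.9,"dz":0,"rx":0,"ry":0,"rz":0},{"dx":0.4,"dy":0.9,"dz":0,"rx":0,"ry":0,"rz":0},{"dx":0.4,"dy":0.9,"dz":0,"rx":0,"ry":0,"rz":0},{"dx":0.4,"dy":0.9,"dz":0,"rx":0,"ry":0,"rz":0},{"dx":0.4,"dy":0.9,"dz":0,"rx":0,"ry":0,"rz":0},{"dx":0.4,"dy":0.9,"dz":0,"rx":0,"ry":0,"rz":0},{"dx":0.4,"dy":0.9,"dz":0,"rx":0,"ry":0,"rz":0},{"dx":0.4,"dy":0.9,"dz":0,"rx":0,"ry":0,"rz":0},{"dx":0.4,"dy":0.9,"dz":0,"rx":0,"ry":0,"rz":0}]'

```text
t: 2.7
tcp_pos: [0.4168, -0.1347, 0.2314]
tool_rot: [0.984, 0.176, 0.0, 0.0]
force: [0.1, -0.6, 0.0]
finger_gap: -0.001
gripper_force: 0.0
```

>>> move_arm --targets '[{"dx":0.4,"dy":0.9,"dz":0,"rx":0,"ry":0,"rz":0.04},{"dx":0.4,"dy":0.9,"dz":0,"rx":0,"ry":0,"rz":0.04},{"dx":0.4,"dy":0.9,"dz":0,"rx":0,"ry":0,"rz":0.04},{"dx":0.4,"dy":0.9,"dz":0,"rx":0,"ry":0,"rz":0.04},{"dx":0.4,"dy":0.9,"dz":0,"rx":0,"ry":0,"rz":0.04},{"dx":0,"dy":0,"dz":-0.8,"rx":0,"ry":0,"rz":0.04},{"dx":0,"dy":0,"dz":-0.8,"rx":0,"ry":0,"rz":0},{"dx":0,"dy":0,"dz":-0.8,"rx":0,"ry":0,"rz":0},{"dx":0,"dy":0,"dz":-0.8,"rx":0,"ry":0,"rz":0},{"dx":0,"dy":0,"dz":-0.8,"rx":0,"ry":0,"rz":0}]'

```text
t: 3.95
tcp_pos: [0.4665, -0.023, 0.1309]
tool_rot: [0.971, 0.238, 0.0, 0.0]
force: [0.5, 0.3, -0.9]
finger_gap: 0.001
gripper_force: 0.0
```

```bash
python3 - <<'E'
from h import *
s=sensors.sense();print(s["t"],s["tcp_pos"],s["force"],s["q"],s["finger_gap"])
a=cams.snapshot("top")[130:250,200:325];b=cams.snapshot("side")[140:225,235:340]
f=lambda x:cv2.resize(x,(400,384),interpolation=0)
cv2.imwrite("pics/c2.png",np.hstack([f(a),f(b)])[:,:,::-1])
E
```

```text
3.95 [ 0.46650008 -0.02303715  0.13087737] [ 0.49584696  0.34895176 -0.85045466] [-2.89288158e-01  4.85707659e-01  1.91824278e+00 -7.00174610e-06
  7.36989922e-01  8.01690106e-01] 0.0007368545151665002
```

View pics/c2.png

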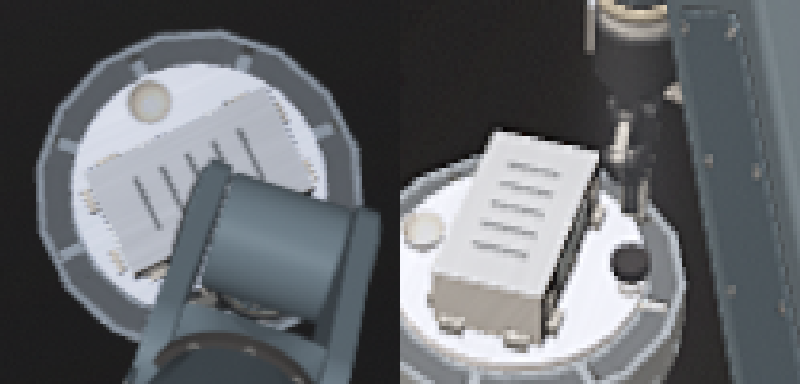

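The side crop shows the shut fingertips at (634,215), straight above the head at (630,262). I lower to first contact.

>>> move_arm --targets '[{"dx":0,"dy":0,"dz":-0.4,"rx":0,"ry":0,"rz":0},{"dx":0,"dy":0,"dz":-0.4,"rx":0,"ry":0,"rz":0},{"dx":0,"dy":0,"dz":-0.4,"rx":0,"ry":0,"rz":0},{"dx":0,"dy":0,"dz":-0.4,"rx":0,"ry":0,"rz":0},{"dx":0,"dy":0,"dz":-0.04,"rx":0,"ry":0,"rz":0},{"dx":0,"dy":0,"dz":-0.04,"rx":0,"ry":0,"rz":0},{"dx":0,"dy":0,"dz":-0.04,"rx":0,"ry":0,"rz":0},{"dx":0,"dy":0,"dz":-0.04,"rx":0,"ry":0,"rz":0},{"dx":0,"dy":0,"dz":-0.08,"rx":0,"ry":0,"rz":0},{"dx":0,"dy":0,"dz":-0.08,"rx":0,"ry":0,"rz":0}]'

```text
t: 5.3
tcp_pos: [0.4667, -0.0238, 0.0835]
tool_rot: [0.971, 0.237, 0.0, 0.0]
force: [-0.8, -0.1, 3.4]
finger_gap: 0.0
gripper_force: 1.8
```

In contact: 3.4 N, about 3 mm down. Now to about 11.5 mm.

>>> move_arm --targets '[{"dx":0,"dy":0,"dz":-0.04,"rx":0,"ry":0,"rz":0},{"dx":0,"dy":0,"dz":-0.04,"rx":0,"ry":0,"rz":0},{"dx":0,"dy":0,"dz":-0.04,"rx":0,"ry":0,"rz":0},{"dx":0,"dy":0,"dz":-0.04,"rx":0,"ry":0,"rz":0},{"dx":0,"dy":0,"dz":-0.04,"rx":0,"ry":0,"rz":0},{"dx":0,"dy":0,"dz":-0.04,"rx":0,"ry":0,"rz":0},{"dx":0,"dy":0,"dz":-0.04,"rx":0,"ry":0,"rz":0},{"dx":0,"dy":0,"dz":-0.04,"rx":0,"ry":0,"rz":0},{"dx":0,"dy":0,"dz":-0.02,"rx":0,"ry":0,"rz":0},{"dx":0,"dy":0,"dz":0,"rx":0,"ry":0,"rz":0}]'

```text
t: 6.55
tcp_pos: [0.4667, -0.0238, 0.0749]
tool_rot: [0.971, 0.237, 0.0, 0.0]
force: [0.1, -0.5, 5.6]
finger_gap: 0.001
gripper_force: 2.8
```

Depth 11.1 mm at 5.6 N. Now I swing along the arc, turning the tool with it.

>>> move_arm --targets '[{"dx":0.056,"dy":-0.093,"dz":-0.01,"rx":0,"ry":0,"rz":0.05},{"dx":0.056,"dy":-0.093,"dz":-0.01,"rx":0,"ry":0,"rz":0.05},{"dx":0.056,"dy":-0.093,"dz":0,"rx":0,"ry":0,"rz":0.05},{"dx":0.056,"dy":-0.093,"dz":0,"rx":0,"ry":0,"rz":0.05},{"dx":0.056,"dy":-0.093,"dz":0,"rx":0,"ry":0,"rz":0.05},{"dx":0.068,"dy":-0.085,"dz":0,"rx":0,"ry":0,"rz":0.05},{"dx":0.068,"dy":-0.085,"dz":0,"rx":0,"ry":0,"rz":0.05},{"dx":0.068,"dy":-0.085,"dz":0,"rx":0,"ry":0,"rz":0.05},{"dx":0.068,"dy":-0.085,"dz":0,"rx":0,"ry":0,"rz":0.05},{"dx":0.068,"dy":-0.085,"dz":0,"rx":0,"ry":0,"rz":0.05}]'

```text
t: 7.8
tcp_pos: [0.4818, -0.0457, 0.0743]
tool_rot: [0.932, 0.362, -0.0, -0.0]
force: [-0.2, 2.0, 6.2]
finger_gap: 0.002
gripper_force: 2.9
```

```bash
python3 - <<'E'
from h import *
a=cams.snapshot("top")[130:250,200:325];b=cams.snapshot("side")[140:225,225:330]
f=lambda x:cv2.resize(x,(400,384),interpolation=0)
cv2.imwrite("pics/c3.png",np.hstack([f(a),f(b)])[:,:,::-1])
E
```

```text
(no output)
```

View pics/c3.png

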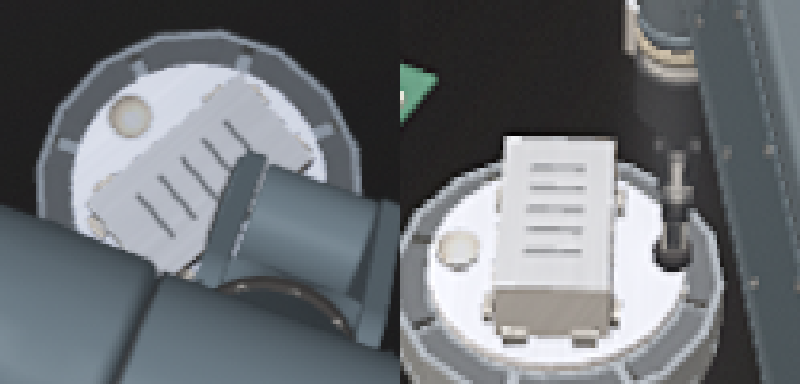

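The plate follows: the dish moved from (150,102) to (130,117) in the top crop, and the tip still sits on the head near (673,250) in the side crop. I carry on.

>>> move_arm --targets '[{"dx":0.078,"dy":-0.076,"dz":0,"rx":0,"ry":0,"rz":0.05},{"dx":0.078,"dy":-0.076,"dz":0,"rx":0,"ry":0,"rz":0.05},{"dx":0.078,"dy":-0.076,"dz":0,"rx":0,"ry":0,"rz":0.05},{"dx":0.078,"dy":-0.076,"dz":0,"rx":0,"ry":0,"rz":0.05},{"dx":0.078,"dy":-0.076,"dz":0,"rx":0,"ry":0,"rz":0.05},{"dx":0.088,"dy":-0.064,"dz":0,"rx":0,"ry":0,"rz":0.05},{"dx":0.088,"dy":-0.064,"dz":0,"rx":0,"ry":0,"rz":0.05},{"dx":0.088,"dy":-0.064,"dz":0,"rx":0,"ry":0,"rz":0.05},{"dx":0.088,"dy":-0.064,"dz":0,"rx":0,"ry":0,"rz":0.05},{"dx":0.088,"dy":-0.064,"dz":0,"rx":0,"ry":0,"rz":0.05}]'

```text
t: 9.15
tcp_pos: [0.5023, -0.0633, 0.0743]
tool_rot: [0.877, 0.481, -0.0, -0.001]
force: [-1.3, 0.3, 5.9]
finger_gap: 0.002
gripper_force: 2.9
```

```bash
cat > ang.py <<'E'
from h import *
# plate angle from the dish (side view, tan rim/inside colour) relative to the start
C=np.array([.5595,.0243])
def dish(im):  # bgr; yellowish tint
    h=im.astype(int);m=((h[:,:,2]-h[:,:,0]>12)&(h[:,:,2]>120)).astype(np.uint8);k=np.zeros_like(m);k[140:225,205:275]=m[140:225,205:275]
    k=cv2.morphologyEx(k,cv2.MORPH_OPEN,np.ones((3,3),np.uint8))
    n,l,s,c=cv2.connectedComponentsWithStats(k);i=1+np.argmax(s[1:,4]);return c[i],s[i,4]
def ang(im):
    c,a=dish(im);p=ray("top",*c,.066)[:2]-C;return np.degrees(np.arctan2(p[1],p[0])),np.hypot(*p),a,c
E
python3 - <<'E'
from ang import *
a0=ang(cv2.imread("pics/top0.png"));im=cams.snapshot("top")[:,:,::-1].copy();cv2.imwrite("pics/top4.png",im);a=ang(im);print(a0,a,a[0]-a0[0])
E
```

```text
(np.float64(36.48607886447501), np.float64(0.09925681923203324), np.int32(9), array([242., 160.])) (np.float64(63.40883049030709), np.float64(0.10042968644863555), np.int32(12), array([231. , 171.5])) 26.922751625832078
```

>>> move_arm --targets '[{"dx":0.095,"dy":-0.053,"dz":0,"rx":0,"ry":0,"rz":0.05},{"dx":0.095,"dy":-0.053,"dz":0,"rx":0,"ry":0,"rz":0.05},{"dx":0.095,"dy":-0.053,"dz":0,"rx":0,"ry":0,"rz":0.05},{"dx":0.095,"dy":-0.053,"dz":0,"rx":0,"ry":0,"rz":0.05},{"dx":0.095,"dy":-0.053,"dz":0,"rx":0,"ry":0,"rz":0.05},{"dx":0.102,"dy":-0.039,"dz":0,"rx":0,"ry":0,"rz":0.05},{"dx":0.102,"dy":-0.039,"dz":0,"rx":0,"ry":0,"rz":0.05},{"dx":0.102,"dy":-0.039,"dz":0,"rx":0,"ry":0,"rz":0.05},{"dx":0,"dy":0,"dz":0,"rx":0,"ry":0,"rz":0},{"dx":0,"dy":0,"dz":0,"rx":0,"ry":0,"rz":0}]'

```text
t: 10.45
tcp_pos: [0.5223, -0.0736, 0.0744]
tool_rot: [0.822, 0.57, -0.0, 0.0]
force: [-0.8, -2.0, 6.4]
finger_gap: -0.003
gripper_force: 2.9
```

```bash
python3 - <<'E'
from ang import *
im=cams.snapshot("top")[:,:,::-1].copy();cv2.imwrite("pics/top5.png",im)
im2=cams.snapshot("side")[:,:,::-1].copy();cv2.imwrite("pics/side5.png",im2)
f=lambda x:cv2.resize(x,(400,384),interpolation=0)
cv2.imwrite("pics/c5.png",np.hstack([f(im[130:250,200:325]),f(im2[160:245,215:320])]))
E
```

```text
(no output)
```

View pics/c5.png

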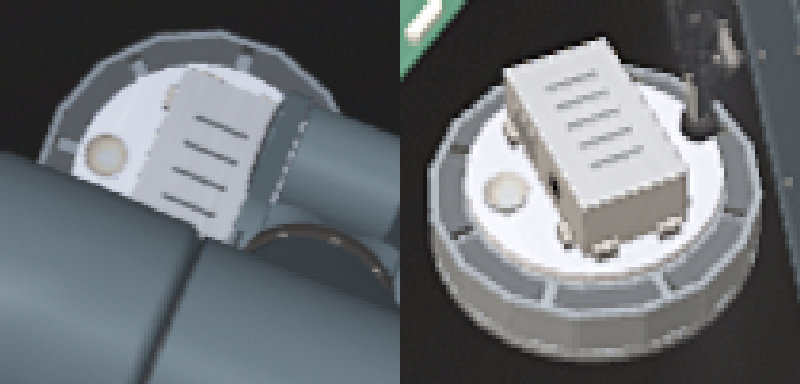

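The dish is now at top crop (106,156) and the slots are clear in both views. I measure the plate angle from the slots' direction.

```bash
cat > slot.py <<'E'
from h import *
def slots(im,n):
    # slots darker than the local radio top; direction of each in the world at z=.106
    g=im.max(2);bh=cv2.morphologyEx(g,cv2.MORPH_BLACKHAT,np.ones((7,7),np.uint8));m=(bh>35).astype(np.uint8)
    k=np.zeros_like(m);x0,y0,x1,y1=(222,150,302,212) if n=="top" else (240,165,300,215);k[y0:y1,x0:x1]=m[y0:y1,x0:x1]
    N,l,s,c=cv2.connectedComponentsWithStats(k);out=[]
    for i in range(1,N):
        ys,xs=np.nonzero(l==i)
        if len(xs)<10: continue
        w=np.array([ray(n,x,y,.106)[:2] for x,y in zip(xs,ys)]);u=bh[ys,xs].astype(float)
        cw=np.average(w,axis=0,weights=u);e,v=np.linalg.eigh(np.cov((w-cw).T,aweights=u));L=4*np.sqrt(e)
        if .03<L[1]<.07 and L[0]<.014: out.append((round(float(np.degrees(np.arctan2(v[1,1],v[0,1]))%180),1),np.round(cw,3).tolist()))
    return out
E
python3 - <<'E'
from slot import *
for f in("top0","side0","top5","side5"): print(f,slots(cv2.imread(f"pics/{f}.png"),f[:-1]))
C=np.array([.5595,.0243])
for x,y in((150,102),(106,156)):
    p=ray("top",200+x/3.2-.5,130+y/3.2-.5,.07)[:2]-C;print(np.degrees(np.arctan2(p[1],p[0])),np.hypot(*p))
for x,y in((499-400,140),(505-400,193)):
    p=ray("side",215+x/3.81-.5,160+y/4.518-.5,.07)[:2]-C;print(np.degrees(np.arctan2(p[1],p[0])),np.hypot(*p))
E
```

```text
top0 [(27.4, [0.583, -0.02]), (27.5, [0.571, 0.002]), (27.7, [0.56, 0.024]), (27.8, [0.548, 0.046]), (27.5, [0.538, 0.069])]
side0 [(27.7, [0.588, -0.022]), (27.4, [0.575, -0.001]), (27.0, [0.564, 0.022]), (27.5, [0.553, 0.044]), (26.4, [0.541, 0.067])]
top5 [(68.5, [0.607, 0.007]), (69.0, [0.583, 0.015]), (68.5, [0.559, 0.023]), (68.5, [0.536, 0.032])]
side5 [(68.1, [0.61, 0.005]), (15.5, [0.549, -0.047]), (69.2, [0.588, 0.015]), (69.8, [0.564, 0.024]), (69.2, [0.54, 0.031]), (69.8, [0.516, 0.04]), (73.9, [0.54, 0.144]), (86.3, [0.426, 0.068])]
31.47380410038551 0.088161681477601
73.73921302532206 0.08763003971940517
29.80005324779855 0.089953277839471
71.32820100131126 0.08803644563367563
```

The plate has turned about 41.3°, which agrees with the tip's 41.8°. About 3.6° remain.

>>> move_arm --targets '[{"dx":0.06,"dy":-0.021,"dz":0,"rx":0,"ry":0,"rz":0.03},{"dx":0.06,"dy":-0.021,"dz":0,"rx":0,"ry":0,"rz":0.03},{"dx":0.06,"dy":-0.02,"dz":0,"rx":0,"ry":0,"rz":0.03},{"dx":0.06,"dy":-0.02,"dz":0,"rx":0,"ry":0,"rz":0.03},{"dx":0,"dy":0,"dz":0,"rx":0,"ry":0,"rz":0},{"dx":0,"dy":0,"dz":0,"rx":0,"ry":0,"rz":0},{"dx":0,"dy":0,"dz":0,"rx":0,"ry":0,"rz":0},{"dx":0,"dy":0,"dz":0,"rx":0,"ry":0,"rz":0},{"dx":0,"dy":0,"dz":0,"rx":0,"ry":0,"rz":0},{"dx":0,"dy":0,"dz":0,"rx":0,"ry":0,"rz":0}]'

```text
t: 11.8
tcp_pos: [0.5283, -0.0756, 0.0745]
tool_rot: [0.803, 0.595, -0.0, 0.0]
force: [-1.5, -2.0, 5.3]
finger_gap: 0.002
gripper_force: 2.9
```

```bash
python3 - <<'E'
from slot import *
for n in("top","side"): print(n,slots(cams.snapshot(n)[:,:,::-1].copy(),n))
s=sensors.sense();d=s["tcp_pos"][:2]-[.5595,.0243];print(s["tcp_pos"],s["force"],np.degrees(np.arctan2(d[1],d[0]))+152.6)
E
```

```text
top [(72.2, [0.608, 0.01]), (145.3, [0.581, 0.118]), (72.2, [0.584, 0.018]), (72.3, [0.56, 0.025]), (72.0, [0.536, 0.032]), (149.3, [0.499, 0.024])]
side [(73.8, [0.611, 0.009]), (17.9, [0.552, -0.046]), (72.1, [0.587, 0.014]), (71.5, [0.564, 0.024]), (72.9, [0.539, 0.03]), (72.0, [0.515, 0.038]), (57.5, [0.536, 0.147]), (88.4, [0.426, 0.063])]
[ 0.52826651 -0.07561359  0.07446998] [-1.46602498 -1.68334258  5.80769603] 45.240494236949104
```

The slots read 72.2°, so the plate has turned 44.7°, within the notch's play. I lift off.

>>> move_arm --targets '[{"dx":0,"dy":0,"dz":0.06,"rx":0,"ry":0,"rz":0},{"dx":0,"dy":0,"dz":0.06,"rx":0,"ry":0,"rz":0},{"dx":0,"dy":0,"dz":0.06,"rx":0,"ry":0,"rz":0},{"dx":0,"dy":0,"dz":0.06,"rx":0,"ry":0,"rz":0},{"dx":0,"dy":0,"dz":0.06,"rx":0,"ry":0,"rz":0},{"dx":0,"dy":0,"dz":0.06,"rx":0,"ry":0,"rz":0},{"dx":0,"dy":0,"dz":0,"rx":0,"ry":0,"rz":0},{"dx":0,"dy":0,"dz":0,"rx":0,"ry":0,"rz":0},{"dx":0,"dy":0,"dz":0,"rx":0,"ry":0,"rz":0},{"dx":0,"dy":0,"dz":0,"rx":0,"ry":0,"rz":0}]'

```text
t: 13.15
tcp_pos: [0.5284, -0.0751, 0.0833]
tool_rot: [0.803, 0.595, 0.0, 0.0]
force: [-1.4, -2.3, 4.0]
finger_gap: -0.001
gripper_force: 1.8
```

At z = 0.083 the head still pushes with 4 N, so the plunger has risen into the notch. I withdraw upward.

>>> move_arm --targets '[{"dx":0,"dy":0,"dz":0.06,"rx":0,"ry":0,"rz":0},{"dx":0,"dy":0,"dz":0.06,"rx":0,"ry":0,"rz":0},{"dx":0,"dy":0,"dz":0.06,"rx":0,"ry":0,"rz":0},{"dx":0,"dy":0,"dz":0.3,"rx":0,"ry":0,"rz":0},{"dx":0,"dy":0,"dz":0.8,"rx":0,"ry":0,"rz":0},{"dx":0,"dy":0,"dz":0.8,"rx":0,"ry":0,"rz":0},{"dx":0,"dy":0,"dz":0.8,"rx":0,"ry":0,"rz":0},{"dx":0,"dy":0,"dz":0.8,"rx":0,"ry":0,"rz":0},{"dx":0,"dy":0,"dz":0.8,"rx":0,"ry":0,"rz":0},{"dx":0,"dy":0,"dz":0,"rx":0,"ry":0,"rz":0}]'

```text
t: 14.4
tcp_pos: [0.5292, -0.0751, 0.1968]
tool_rot: [0.803, 0.595, 0.001, 0.001]
force: [-0.4, -0.7, -1.0]
finger_gap: 0.002
gripper_force: 0.0
```

```bash
python3 - <<'E'
from slot import *
ims={n:cams.snapshot(n)[:,:,::-1].copy() for n in("top","side")}
for n in ims: print(n,slots(ims[n],n)[:5])
f=lambda x:cv2.resize(x,(400,384),interpolation=0)
cv2.imwrite("pics/c6.png",np.hstack([f(ims["top"][130:250,200:325]),f(ims["side"][160:245,215:320])]))
print(sensors.sense()["force"], proj("side",np.array([.528,-.075,.086])),proj("side",np.array([.528,-.075,.077])))
E
```

```text
top [(156.8, [0.652, -0.047]), (163.2, [0.618, -0.037]), (72.2, [0.608, 0.01]), (72.0, [0.584, 0.017]), (72.6, [0.56, 0.025])]
side [(73.8, [0.611, 0.009]), (72.1, [0.587, 0.014]), (71.1, [0.563, 0.023]), (72.9, [0.539, 0.03]), (72.0, [0.516, 0.038])]
[-0.63888916 -0.36604558 -0.12491106] [292.29018849 182.0876855 ] [292.23103694 184.12825227]
```

View pics/c6.png

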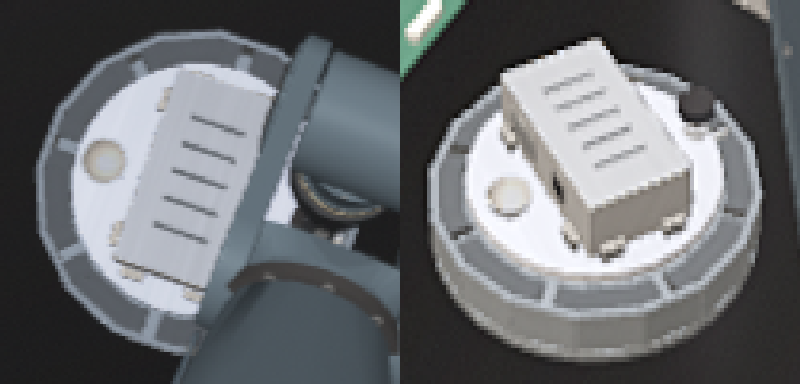

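The side crop shows the head fully up at (695,103), with its stem visible and nothing touching it. The plate stands at about 44.7°, the radio is in its cradle and the dish is on the plate.

```bash
python3 -c "
from station import order; print(order.sign_off())"
```

```text
the job is handed in; nothing more can be done
None
```

I turned the turntable counter-clockwise to its next notch and handed the job in; the last pictures show the plate about 44.7° round, the plunger fully up, the radio and dish in place, and the arm clear, but sign-off returned no verdict.

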